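Click the sliding soap dish into its stop beside the lota

TASK

Bath time: the soap should sit beside the steel lota. With a fingertip, gently push the sliding soap dish along the rack's front rail towards the end where the lota stands, until it clicks into the stop there, and leave it seated in that stop; do not shove it on past the stop to the end of the rail. Push on the dish itself, not on the soap, and grip or lift nothing: the soap stays lying in its dish, and the lota, everything else standing about and the black switch are left alone.

Things in the scene. Friction and masses are not known exactly. Their poses are not given: they have to be found in the camera images.
- rack: Narrow grey plastic rack on the low brick corner it is screwed to; fixed, but it stands elsewhere and turned up to 0.28 rad each time. Origin on the work surface below the rail's middle; +y along the rail, +x away from the robot to the back wall (face at x 190, 162 mm high). Shelf 85 mm up, x 62 to 187, y -220 to 220 mm, its lip 12 mm higher. Return wall from y 266 mm, x above -22 mm, 162 mm high.
- rail_mid (a point): Middle of the rail's top face, 85 mm above the work surface; axes as the rack. The rail, 62 mm in front of the shelf, is an aluminium bar 16 mm wide, 15 mm thick, held at both ends in grey sockets (y from 208 to 228 mm either side, 14 mm higher than the rail). Two V notches, 16 mm wide, in its top are the stops, at y = +105 and -105 mm.
- stop_left (a point): The stop at the rack's +y end: centre of its notch, at the height of the rail's top, y = +105 mm from rail_mid. A dish seated here has soap_slider's origin at this point.
- stop_right (a point): The stop at the rack's -y end, y = -105 mm from rail_mid. A dish seated here has soap_slider's origin at this point.
- soap_slider: Sliding soap dish; origin at its middle on the rail's top; axes as the rack. Starts within 50 mm of rail_mid. Drag about 2 N. From 8 mm before a stop a spring plunger drops in and pulls the dish by itself to the stop's centre: the push falls to nothing; then about 13 N would force it out. Finish within 3 mm of the stop, never over 20 mm past (rail ends 41 mm past), never over 35 N by fingers.
- dish_mid (a point): The same dish: blue plastic, open top, drain holes, 124 mm long (rack y) x 88 mm wide (rack x), walls 6 mm. This point: middle of its mouth at rim height, 121 mm above the work surface; axes as the rack. Its upright flat end walls, 62 mm either side of this point along y, reach from 93 to 121 mm above the work surface (8 to 36 mm above the rail); pushed from outside they move the dish.
- dish_wall: Outer skin of the same dish: the outside and the rim of its four walls; moves with soap_slider, same origin and axes. Pushing here is right.
- dish_inside: Inner skin of the same dish: its floor and the inside of its four walls (3 mm lower than the rim); moves with soap_slider, same origin and axes. Fingers bearing (over 3 N) on outside and inside at once count as gripping the dish.
- soap: Cream bar of soap, 50 x 72 x 22 mm, lying loose on the dish's floor (its underside 97 mm, its top 119 mm above the work surface). Origin at the centre of its underside. It must stay lying in the dish, and is not to be pushed itself.
- lota: Stainless steel lota: round-bellied open pot with a narrow neck and flared rim, widest 100 mm, rim 82 mm, 95 mm high, standing on the shelf at one end (160 mm to one side of the rail's middle, 126 mm behind the rail); it and the cup may have changed ends. Origin at the centre of its underside, z up.
- cup: White ceramic toothbrush cup, 74 mm wide, 98 mm high, on the shelf at the end where the lota is not. Origin at the centre of its underside.
- jar: Closed white plastic jar, 60 mm wide, 62 mm high, in the middle of the shelf. Origin at the centre of its underside.
- toothbrush: Green toothbrush, 165 mm long, 16 mm high, lying along the front of the shelf just behind the lip. Origin at its underside near its middle.
- nail_brush: Wooden nail brush, 40 x 85 x 30 mm, on the work surface some way in front of the rail. Origin at the centre of its underside.
- shampoo: White bottle, 56 mm wide, 170 mm high, on the work surface in front and to the right. Origin at the centre of its underside.
- bath_mug: Grey plastic bath mug with a handle, 110 mm wide, 105 mm high, on the work surface in front and to the left. Origin at the centre of its underside.
- toggle (a joint): Small black toggle of the switch on the return wall's end that faces the robot; 0 as it starts, up to 0.7 rad when flipped. Leave it.
Not all that is in view belongs to the job. Leave any blue look-alike of the lota alone.

How it is judged:
At the end, for the whole second after the job is handed in: The dish is seated at rest in the stop at the lota's end (within 3 mm of its centre), the soap lies flat in the dish, the lota stands upright within 10 mm of where it was, the cup, jar, toothbrush, nail brush, bottle and mug lie within 20 mm of where they were, and the switch is as it was (((y of lota in the frame of rack above 0.08 m and y of soap_slider in the frame of rack between 0.102 and 0.108 m) or (y of lota in the frame of rack below -0.08 m and y of soap_slider in the frame of rack between -0.108 and -0.102 m)) and linear speed of soap_slider below 0.005 m/s and z of soap in the frame of dish_mid below -0.015 m and angle between soap's own z axis and vertical below 0.2 rad and linear speed of soap below 0.02 m/s and angle between lota's own z axis and vertical below 0.1 rad and distance of lota from where it was at the start of the episode below 0.01 m and distance of each of cup, jar, toothbrush, nail_brush, shampoo, bath_mug from where it was at the start of the episode below 0.02 m and value of joint toggle below 0.2 rad); the robot touches nothing.
It fails at once if the dish is pushed more than 20 mm past a stop, towards the end of the rail (y of soap_slider in the frame of rack above 0.125 m or y of soap_slider in the frame of rack below -0.125 m).
It fails at once if the soap is lifted out of the dish, or pushed by the fingers (over 2 N) (z of soap in the frame of dish_mid above -0.008 m or contact force between the fingers and soap above 2 N).
It fails at once if the lota is lifted, tipped or shifted by more than 10 mm (distance of lota from where it was at the start of the episode above 0.01 m or angle between lota's own z axis and vertical above 0.15 rad).
It fails at once if the cup, jar, toothbrush, nail brush, bottle or mug is lifted or shifted by more than 20 mm, or the switch is flipped (distance of any of cup, jar, toothbrush, nail_brush, shampoo, bath_mug from where it was at the start of the episode above 0.02 m or value of joint toggle above 0.2 rad).
It fails at once if the dish is gripped (fingers bear on its wall from outside and inside at once) or pushed roughly (more than 35 N from the fingers), or pushed with the arm or the hand's body instead of the fingers ((contact force between the fingers and dish_wall above 3 N and contact force between the fingers and dish_inside above 3 N) or contact force between the fingers and soap_slider above 35 N or contact force between the arm and soap_slider above 5 N).
It also fails if it takes over 38 s, if anything falls off the work surface, if the arm or the gripper's body presses on something with over 40 N, if the wrist force passes 120 N, or if a joint passes its speed limit or range.

ROBOT

A 6-joint arm with a two-finger parallel gripper is mounted at the origin on the work surface. World frame = base frame: x ahead of the robot, y to its left, z up, the work surface at z = 0. Lengths are in m, angles in rad, forces in N, time in s.
With the tool pointing down it reaches from about 0.25 to 0.725 m from the base axis. Payload 4 kg.
Tool frame: the origin (TCP) lies on the centre line of the jaws, within the pads' length; the fingertips stand 17 mm ahead of it and the grasp point (between the pads) lies 2 mm behind it; z points along the fingers, y is the line along which they close (so a half turn about z gives the same grasp; the last joint's range is limited). The gripper opens to 85 mm and grips with 20 to 120 N. Pads are 22 mm wide; open, the fingers measure 114 mm over their backs; the gripper's body (76 mm by 85 mm) begins 54 mm behind the grasp point. The pads swing forward as they close: fully open they stand 13 mm farther back than shut.
Start: joints at [-1.127, 0.241, 0.005, 1.335, 0, 1.571], TCP at [0.215, -0.452, 0.222] pointing down, gripper open.
Joint ranges: [-2.72, 2.72], [-1.05, 1.87], [-1.09, 1.28], [-1.99, 2.15], [-1.42, 1.44], [-3.14, 3.14]. Speed limits (rad/s): [2.79, 2.79, 3.14, 3.14, 3.14, 3.14].

INTERFACE

Orientations are given as a unit quaternion [x, y, z, w].
In Python, from workcell import get_obs, imaging, order gives the robot as it stands.
- The arm moves only by the tool apply_moves, never from a script. Its argument "targets" is a list that holds one entry, the list of rows, each a list of 5 numbers: the shift along the world's x, y, z in units of 40 mm (1.0 is 40 mm), then the turn about the world's z in degrees, then the gripper command: -1 is shut, 1 is fully open, values between are in proportion. In form: [[[dx, dy, dz, turn, fingers], ...]]. A call has 1 to 8 rows; each row shifts and turns the commanded pose from where the row before left it; what a row does not reach is not made up. A row lasts 1/12 s, in which the tool goes at most 41.7 mm and 7.16 degrees, less where a joint would pass 70% of its speed; a pose out of reach is approached as far as the arm can. A call is refused whole if a number of a shift passes 1 or a number of a turn 7.16, either way. A call with a gripper value outside its range is refused whole. The fingers move at their own pace and stop on an object; the grip force is fixed at half the most. Time passes only in rows, so rows that do not move let the fingers close. It gives the time, the measured TCP pose, the force, the opening and the grip force at its end, in the units of the state.
- get_obs(): the state, without advancing time (a new reading comes with each control period).
- imaging.camera(name): name is "scene" or "top" or "wrist"; returns (picture, depth): 384x512x3 uint8, blue, green, red; 384x512 float32, m along the optical axis (not along the pixel's ray), 0 where there is no reading.
- imaging.get_calibration(name): a dict with "camera_matrix" (3x3 intrinsics, pixels), "k1" (the pictures are not rectified: a ray, as slopes to the right and down, at radius r is drawn at 1 + k1 r^2 times it, then the intrinsics apply), "eye" and "rotation" of the camera in the world; the wrist camera has in their place "hand_eye" (4x4, takes a point from camera to tool coordinates, whose origin is the TCP and whose axes are the flange's). Camera axes: x right, y down, z forward; pixel columns grow to the right and rows downward; lengths in m; the calibration is good to about 2 mm. A picture is of the moment at which its call begins: read the wrist's pose just before it. get_calibration takes no time and is no camera call.
- order.job_done(): hands the job in; it is judged then, once.
The state is a dict: "clock": time; "joint_pos": joint angles; "joint_vel": joint speeds; "tau": joint torques, N m; "eef_pos": TCP position; "tool_rot": TCP orientation; "ft_force": force on the tool from outside, world axes, zero at the start; "ft_torque": the same for the moment, N m; "grip_width": finger opening in m; "grasp_force": force on a finger pad.
Only numpy, scipy, OpenCV 4.12 (cv2) and the standard library are available. Lean on these libraries where they do the work, as an engineer would, in place of code of your own. Each camera call takes 0.05 s, during which the arm holds its last target. There are 200 camera calls.

## Working session

There is one attempt and no reset: what is moved stays moved. The work goes in short steps, Python scripts to look and compute and a tool call to move; the robot and the scene stay as the last step left them, time stands still between calls to the robot, and variables do not carry over. Pictures are saved under pics/ and viewed, at most 10 in all, crops included, and the job is handed in when it is done.

Besides the shell and the picture viewer there is one more tool, called as name(argument=value, ...), one argument or row to a line, values as JSON. apply_moves: Moves the arm, as the interface text tells. Its arguments: {"type":"object","properties":{"targets":{"type":"array","items":{"type":"array","items":{"type":"array","items":{"type":"number"}}}}},"required":["targets"]}

```bash
mkdir -p pics
cat > h.py <<'E'
import numpy as np, cv2
from workcell import get_obs, imaging, order
def rays(cal,px):
    K=np.array(cal["camera_matrix"],float);k=float(cal["k1"])
    px=np.atleast_2d(np.array(px,float))
    n=cv2.undistortPoints(px.reshape(-1,1,2),K,np.array([k,0,0,0,0.])).reshape(-1,2)
    return np.c_[n,np.ones(len(n))]
def plane(cal,px,z):
    d=rays(cal,px)@np.array(cal["rotation"]).T; e=np.array(cal["eye"])
    return e+d*((z-e[2])/d[:,2])[:,None]
def pts(cal,depth):
    v,u=np.mgrid[0:384,0:512]
    r=rays(cal,np.c_[u.ravel(),v.ravel()])*depth.reshape(-1,1)
    return (r@np.array(cal["rotation"]).T+np.array(cal["eye"])).reshape(384,512,3)
E
python3 - <<'E'
from h import *
for n in("scene","top"):
    c=imaging.get_calibration(n);p,d=imaging.camera(n)
    np.savez(n,p=p,d=d);cv2.imwrite(f"pics/{n}0.png",p);print(n,c)
o=get_obs();print(o["clock"],o["eef_pos"],o["tool_rot"],o["grip_width"])
E
```

```text
scene {'camera_matrix': array([[400.9712249 ,   0.        , 259.84735572],
       [  0.        , 400.9712249 , 192.25825755],
       [  0.        ,   0.        ,   1.        ]]), 'k1': -0.051718373512765425, 'eye': array([1.23766417, 0.15268938, 1.19548705]), 'rotation': array([ 0.67729013,  0.67851466, -0.20499006, -0.19716747])}
top {'camera_matrix': array([[392.70353932,   0.        , 249.83540087],
       [  0.        , 392.70353932, 192.55846359],
       [  0.        ,   0.        ,   1.        ]]), 'k1': -0.10202026095126435, 'eye': array([0.38542223, 0.13629817, 1.16339265]), 'rotation': array([-0.70166357,  0.70960517, -0.04870487,  0.04191154])}
0.1 [ 0.21442394 -0.45105522  0.22149516] [ 9.75486433e-01  2.20057558e-01 -2.15976483e-04 -9.18718817e-04] 0.08564574669934824
```

Rotations are quaternions; I'll adjust the helper.

```bash
sed -i 's/np.array(cal\["rotation"\])/R.from_quat(cal["rotation"]).as_matrix()/; 1a from scipy.spatial.transform import Rotation as R' h.py; grep -n as_matrix h.py
```

```text
10:    d=rays(cal,px)@R.from_quat(cal["rotation"]).as_matrix().T; e=np.array(cal["eye"])
15:    return (r@R.from_quat(cal["rotation"]).as_matrix().T+np.array(cal["eye"])).reshape(384,512,3)
```

View pics/top0.png

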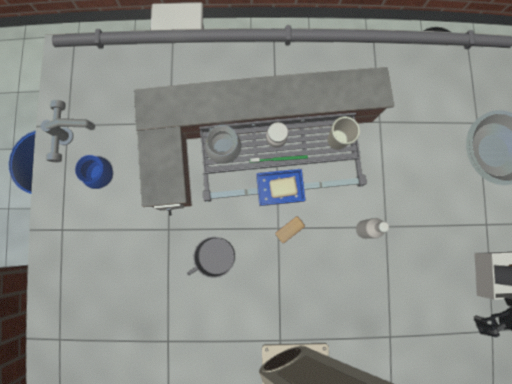

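View pics/scene0.png

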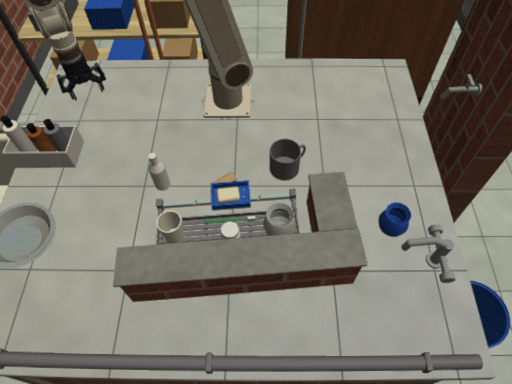

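Top view: steel-grey pot at (222,143) on the shelf's left (+y) end by the return wall; cream cup with a thick wall at (345,130) on the right end; blue pot at (94,171) off the rack. The dish is at (281,187), the rail runs from (208,193) to (361,181). The grey pot fits the lota (steel, on the shelf); the blue one is the look-alike. I'll confirm in a crop and measure.

Run:
```python
from h import *
p=np.load("top.npz")["p"];d=np.load("top.npz")["d"];c=imaging.get_calibration("top")
s=np.load("scene.npz")["p"]
a=cv2.resize(p[105:225,180:400],None,fx=3,fy=3,interpolation=cv2.INTER_CUBIC)
b=cv2.resize(s[175:255,140:360],None,fx=3,fy=3,interpolation=cv2.INTER_CUBIC)
cv2.imwrite("pics/crop.png",np.vstack([a,b])[:600])
P=pts(c,d)
hsv=cv2.cvtColor(p,cv2.COLOR_BGR2HSV)
m=cv2.inRange(hsv,(100,130,60),(130,255,255)); m[:,:240]=0;m[:160]=0;m[220:]=0;m[:,330:]=0
m=cv2.morphologyEx(m,cv2.MORPH_CLOSE,np.ones((3,3)))
ct=max(cv2.findContours(m,0,2)[0],key=cv2.contourArea)
box=cv2.boxPoints(cv2.minAreaRect(ct));print(box)
w=plane(c,box,0.121);print(w.round(4),"dish mid",w.mean(0).round(4))
e=[np.linalg.norm(w[i]-w[i-1]) for i in range(4)];print(e)
# rail colour
m=cv2.inRange(hsv,(85,15,120),(115,90,255)); m[:172]=0;m[202:]=0;m[:,:212]=0;m[:,358:]=0
v,u=np.nonzero(m);q=plane(c,np.c_[u,v],0.085)
vx,vy,x0,y0=cv2.fitLine(q[:,:2].astype(np.float32),cv2.DIST_HUBER,0,.001,.001).ravel()
print("rail",len(u),vx,vy,x0,y0)
for n,(uu,vv) in dict(sockL=(207,192),sockR=(362,181),lota=(222,143),cup=(345,130)).items():
    print(n,plane(c,[(uu,vv)],.099).round(3),P[vv-2:vv+3,uu-2:uu+3].reshape(-1,3).mean(0).round(3))
```

```text
[[257.41577 173.15842]
 [301.07916 168.79208]
 [304.21777 200.17822]
 [260.55438 204.54456]]
[[ 0.5723  0.1044  0.121 ]
 [ 0.5832 -0.014   0.121 ]
 [ 0.4976 -0.02    0.121 ]
 [ 0.4872  0.0973  0.121 ]] dish mid [0.5351 0.0419 0.121 ]
[np.float64(0.08532961229541026), np.float64(0.11890446572922951), np.float64(0.08571175250890724), np.float64(0.11766995823178446)]
rail 668 0.084617 -0.9964135 0.537364 0.031561974
sockL [[0.525 0.242 0.099]] [0.526 0.243 0.093]
sockR [[ 0.552 -0.186  0.099]] [ 0.552 -0.187  0.097]
lota [[0.662 0.201 0.099]] [0.666 0.202 0.087]
cup [[ 0.698 -0.145  0.099]] [ 0.694 -0.142  0.111]
```

View pics/crop.png

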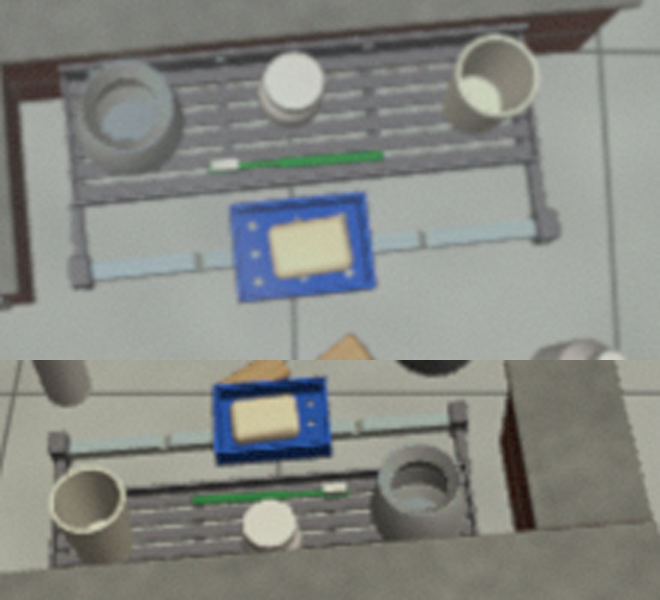

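The crop confirms it: the steel open pot with a neck, crop (128,115), stands at the +y (left) end; the cup is on the right. The dish sits mid-rail with notches at crop (198,262) and (422,240), so I push towards +y from the right end wall.

Run:
```python
from h import *
c=imaging.get_calibration("top")
n=plane(c,[(180+198/3-.33,105+262/3-.33),(180+422/3-.33,105+240/3-.33)],.085)
print(n.round(4),np.linalg.norm(n[0]-n[1]))
u=(n[0]-n[1])[:2];u/=np.linalg.norm(u);print("u",u,"yaw",np.arctan2(-u[0],u[1]))
mid=n.mean(0)[:2];y=(np.array([.5351,.0419])-mid)@u;print("mid",mid,"dish y",y)
u=np.array([-.085,.9964])
for s in(-105,-62-11-25+1e3*y,-62-11+1e3*y,105-62-11): print(s,mid+u*s/1e3)
o=get_obs();print(o["tool_rot"],o["eef_pos"])
print("shampoo",plane(c,[(376,228)],.15))
```

```text
[[ 0.5261  0.1366  0.085 ]
 [ 0.5445 -0.0719  0.085 ]] 0.20928553998430313
u [-0.08799326  0.99612107] yaw 0.08810720660104167
mid [0.53530206 0.03237027] dish y 0.009510542652370607
-105 [ 0.54422706 -0.07225173]
-88.4894573476294 [ 0.54282367 -0.05580062]
-63.48945734762939 [ 0.54069867 -0.03089062]
32 [0.53258206 0.06425507]
[ 9.75486433e-01  2.20057558e-01 -2.15976483e-04 -9.18718817e-04] [ 0.21442394 -0.45105522  0.22149516]
shampoo [[ 0.41928203 -0.20235246  0.15      ]]
```

apply_moves(
  targets=[
    [[0.4, 0.5, 0.5, 4.35, -1], [0.5, 0.6, 0.5, 4.35, -1], [0.5, 0.6, 0.2, 4.35, -1], [0.5, 0.6, 0, 4.35, -1], [0.5, 0.6, 0, 4.35, -1], [0.5, 0.6, 0, 4.35, -1], [0.5, 0.6, 0, 4.35, -1], [0.5, 0.6, 0, 4.35, -1]],
  ],
)

```text
clock: 0.77
eef_pos: [0.3712, -0.2621, 0.27]
tool_rot: [0.864, 0.503, -0.0, -0.0]
ft_force: [-0.2, -1.1, 0.5]
grip_width: 0.0002
grasp_force: 0.0
```

apply_moves(
  targets=[
    [[0.5, 0.6, 0, 4.35, -1], [0.5, 0.6, 0, 4.35, -1], [0.5, 0.6, 0, 4.35, -1], [0.5, 0.6, 0, 4.35, -1], [0.5, 0.6, 0, 4.35, -1], [0.5, 0.6, 0, 4.35, -1], [0.5, 0.6, 0, 4.35, -1], [0, 0, 0, 4.35, -1]],
  ],
)

```text
clock: 1.43
eef_pos: [0.5133, -0.0915, 0.2691]
tool_rot: [0.672, 0.741, 0.001, -0.001]
ft_force: [-0.5, -1.0, -0.6]
grip_width: -0.0
grasp_force: 0.0
```

apply_moves(
  targets=[
    [[0.4, 0.3, 0, -0.6, -1], [0.33, 0.29, 0, 0, -1], [0, 0, -0.7, 0, -1], [0, 0, -0.8, 0, -1], [0, 0, -0.8, 0, -1], [0, 0, -0.7, 0, -1], [0, 0, -0.5, 0, -1], [0, 0, 0, 0, -1]],
  ],
)

```text
clock: 2.1
eef_pos: [0.5357, -0.0714, 0.1249]
tool_rot: [0.679, 0.734, -0.003, -0.004]
ft_force: [-0.3, -0.1, 0.1]
grip_width: -0.0002
grasp_force: 0.0
```

Run:
```python
from h import *
o=get_obs();print(o["clock"],o["eef_pos"],o["tool_rot"],o["ft_force"])
p,d=imaging.camera("scene")
cv2.imwrite("pics/s1.png",cv2.resize(p[110:260,130:330],None,fx=4,fy=4,interpolation=cv2.INTER_CUBIC))
```

```text
2.1 [ 0.53571051 -0.07136251  0.12485675] [ 0.67922619  0.73390859 -0.00315614 -0.00447382] [-0.30504423 -0.08507599  0.14382578]
```

View pics/s1.png

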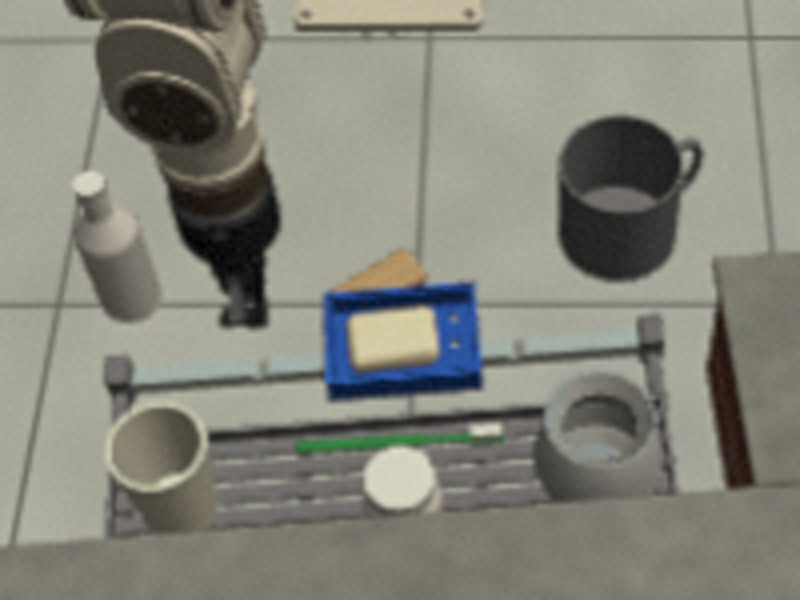

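Run:
```python
from h import *
c=imaging.get_calibration("scene")
print(plane(c,[(130+243/4,110+325/4)],.108), plane(c,[(130+262/4,110+369/4),(130+518/4,110+348/4)],.085))
print(plane(c,[(130+330/4,110+296/4),(130+328/4,110+392/4),(130+480/4,110+382/4)],.121))
# z of tips by depth
p,d=imaging.camera("scene");P=pts(c,d)
r=P[183:191,186:196].reshape(-1,3);print(np.median(r,0),r.min(0),r.max(0))
```

```text
[[ 0.52596497 -0.08649921  0.108     ]] [[ 0.55382401 -0.07174103  0.085     ]
 [ 0.53386022  0.13693602  0.085     ]]
[[ 0.50646612 -0.01546289  0.121     ]
 [ 0.59713684 -0.01075164  0.121     ]
 [ 0.58813508  0.10786704  0.121     ]]
[ 0.58360762 -0.06553157  0.22306184] [ 0.42267973 -0.13107511 -0.00213576] [1.23766417 0.15268938 1.19548705]
```

Run:
```python
from h import *
c=imaging.get_calibration("scene")
o=get_obs();print(o["clock"],o["eef_pos"])
p,d=imaging.camera("scene");P=pts(c,d)
print(P[160:200:3,191].round(3))
print(P[160:200:3,187].round(3)[:,2])
p,d=imaging.camera("wrist");cv2.imwrite("pics/w1.png",p);print(imaging.get_calibration("wrist"))
p,d=imaging.camera("top");cv2.imwrite("pics/t1.png",cv2.resize(p[105:255,180:400],None,fx=3.5,fy=3.5,interpolation=cv2.INTER_CUBIC))
```

```text
2.2 [ 0.53918382 -0.07186662  0.12977219]
[[ 0.567 -0.048  0.327]
 [ 0.566 -0.05   0.312]
 [ 0.572 -0.051  0.306]
 [ 0.57  -0.053  0.289]
 [ 0.572 -0.055  0.279]
 [ 0.56  -0.061  0.247]
 [ 0.568 -0.061  0.243]
 [ 0.575 -0.061  0.237]
 [ 0.554 -0.07   0.191]
 [ 0.59  -0.061  0.229]
 [ 0.602 -0.059  0.231]
 [ 0.463 -0.109 -0.   ]
 [ 0.476 -0.107  0.002]
 [ 0.489 -0.106  0.002]]
[ 0.33   0.318  0.312  0.297  0.287  0.271  0.256  0.243  0.242  0.237
  0.232 -0.002 -0.005  0.   ]
{'camera_matrix': array([[335.47368477,   0.        , 260.03411193],
       [  0.        , 335.47368477, 187.77212365],
       [  0.        ,   0.        ,   1.        ]]), 'k1': -0.09353312411809962, 'hand_eye': array([[ 7.28574408e-04, -9.61371567e-01, -2.75252937e-01,
         6.95105563e-02],
       [ 9.99999357e-01,  4.61181166e-04,  1.03616507e-03,
        -8.59619509e-05],
       [-8.69198169e-04, -2.75253515e-01,  9.61371285e-01,
        -1.51931801e-01],
       [ 0.00000000e+00,  0.00000000e+00,  0.00000000e+00,
         1.00000000e+00]])}
```

View pics/w1.png

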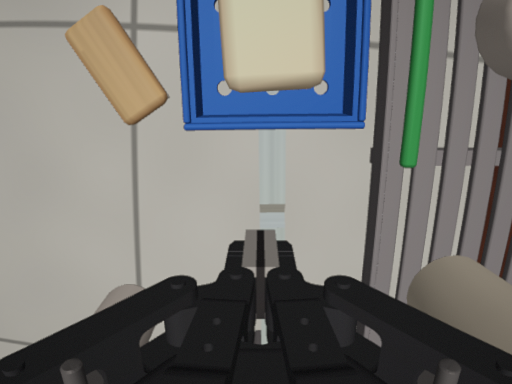

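View pics/t1.png

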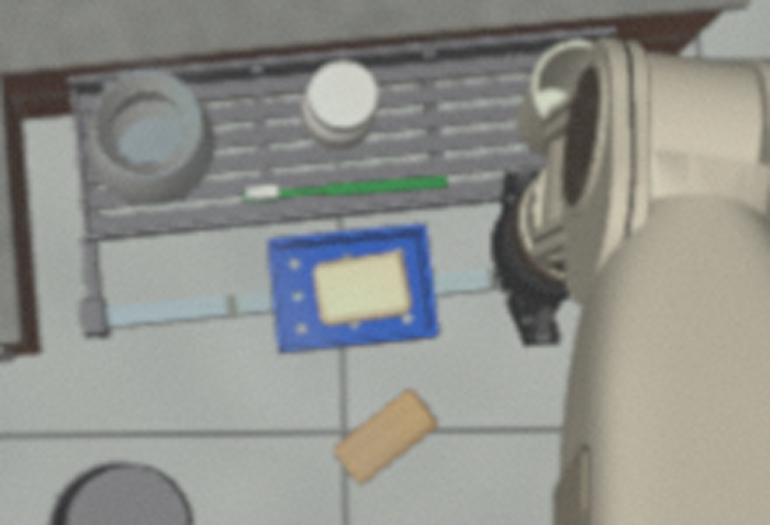

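The wrist view shows the shut fingertips at (262,235), slightly left of the rail (272) and the dish's middle (275). Both views suggest the tips may be higher than assumed, so I'll check that with the depth image.

Run:
```python
from h import *
c=imaging.get_calibration("wrist");H=np.array(c["hand_eye"])
o=get_obs();print(o["clock"],o["eef_pos"],o["tool_rot"],o["ft_force"])
p,d=imaging.camera("wrist")
v,u=np.mgrid[0:384,0:512];T=rays(c,np.c_[u.ravel(),v.ravel()])*d.reshape(-1,1)
T=(T@H[:3,:3].T+H[:3,3]).reshape(384,512,3)
for r in range(226,290,6): print(r,d[r,255].round(3),T[r,250].round(3),T[r,262].round(3),T[r,286].round(3))
print("rim",T[126,[190,275,360]].round(3),"rail",T[[150,190,222],272].round(3))
for i in range(3): imaging.camera("wrist");print(get_obs()["eef_pos"])
```

```text
2.35 [ 0.54137648 -0.07216697  0.13229424] [0.67927597 0.73388066 0.00106606 0.00148506] [ 0.49270352  0.16023601 -0.64695028]
226 0.306 [-0.048 -0.009  0.132] [-0.013  0.001  0.047] [-0.048  0.024  0.132]
232 0.146 [ 0.011 -0.004 -0.016] [ 0.011  0.001 -0.017] [-0.054  0.024  0.133]
238 0.141 [ 0.01  -0.004 -0.023] [ 0.011  0.001 -0.024] [-0.06   0.024  0.132]
244 0.134 [ 0.01  -0.004 -0.028] [ 0.011  0.001 -0.029] [ 0.006  0.011 -0.02 ]
250 0.129 [ 0.011 -0.004 -0.034] [ 0.011  0.001 -0.034] [ 0.007  0.011 -0.026]
256 0.125 [ 0.01  -0.004 -0.038] [ 0.01   0.001 -0.038] [ 0.006  0.011 -0.03 ]
262 0.121 [ 0.011 -0.004 -0.044] [ 0.011  0.001 -0.044] [ 0.006  0.01  -0.036]
268 0.117 [ 0.01  -0.003 -0.046] [ 0.01   0.001 -0.047] [ 0.013  0.009 -0.053]
274 0.118 [ 0.011 -0.003 -0.053] [ 0.007  0.001 -0.047] [ 0.013  0.008 -0.055]
280 0.117 [ 0.012 -0.003 -0.057] [ 0.006  0.001 -0.048] [ 0.011  0.008 -0.057]
286 0.112 [ 0.012 -0.003 -0.061] [ 0.003  0.001 -0.047] [ 0.012  0.008 -0.061]
rim [[ 0.054 -0.034  0.01 ]
 [ 0.054  0.007  0.011]
 [ 0.054  0.049  0.011]] rail [[ 0.036  0.007  0.047]
 [ 0.011  0.008  0.046]
 [-0.011  0.008  0.049]]
[ 0.54117485 -0.07216376  0.13218016]
[ 0.54093743 -0.07208568  0.13189699]
[ 0.5407048  -0.07208832  0.13162269]
```

The depth shows the tips are about 16 mm behind the reported TCP, 63 mm above the rail and so above the dish's rim. I'll lower slowly, move 6 mm in +x, and re-check.

apply_moves(
  targets=[
    [[0.15, 0, -0.2, 0, -1], [0, 0, -0.2, 0, -1], [0, 0, -0.15, 0, -1], [0, 0, -0.15, 0, -1], [0, 0, 0, 0, -1], [0, 0, 0, 0, -1]],
  ],
)

```text
clock: 3.05
eef_pos: [0.5451, -0.0719, 0.1013]
tool_rot: [0.679, 0.734, -0.001, -0.001]
ft_force: [0.3, -0.2, -0.3]
grip_width: -0.0
grasp_force: 0.0
```

```bash
cat > look.py <<'E'
from h import *
c=imaging.get_calibration("wrist");H=np.array(c["hand_eye"])
o=get_obs();print(o["clock"],o["eef_pos"],o["ft_force"])
p,d=imaging.camera("wrist");cv2.imwrite("pics/w_last.png",p)
v,u=np.mgrid[0:384,0:512];T=rays(c,np.c_[u.ravel(),v.ravel()])*d.reshape(-1,1)
T=(T@H[:3,:3].T+H[:3,3]).reshape(384,512,3)
W=T@R.from_quat(o["tool_rot"]).as_matrix().T+o["eef_pos"]
hsv=cv2.cvtColor(p,cv2.COLOR_BGR2HSV)
b=(cv2.inRange(hsv,(100,130,50),(130,255,255))>0)&(abs(W[...,2]-.121)<.006)
q=T[b];print("rim near wall tool x",np.percentile(q[:,0],1).round(4),"y range",np.percentile(q[:,1],[1,99]).round(4),len(q))
for r in range(226,242,3): print(r,T[r,262].round(3))
print("rail",T[[190,215],272].round(3))
E
python3 look.py
```

```text
3.05 [ 0.54511383 -0.07188475  0.10131353] [ 0.26477178 -0.15161104 -0.32146363]
rim near wall tool x 0.0529 y range [-0.0415  0.0451] 7842
226 [-0.002  0.001  0.021]
229 [-0.004  0.001  0.022]
232 [ 0.01   0.001 -0.016]
235 [ 0.01   0.001 -0.019]
238 [ 0.011  0.001 -0.023]
241 [ 0.01   0.001 -0.025]
rail [[0.02  0.006 0.016]
 [0.007 0.006 0.015]]
```

apply_moves(
  targets=[
    [[0.05, 0, -0.15, 0, -1], [0, 0, -0.15, 0, -1], [-0.02, 0.25, 0, 0, -1], [-0.02, 0.25, 0, 0, -1], [-0.02, 0.2, 0, 0, -1], [-0.01, 0.1, 0, 0, -1], [-0.01, 0.1, 0, 0, -1], [0, 0, 0, 0, -1]],
  ],
)

```text
clock: 3.77
eef_pos: [0.5447, -0.0348, 0.0906]
tool_rot: [0.679, 0.734, 0.0, 0.0]
ft_force: [-0.2, 0.0, -0.2]
grip_width: -0.0
grasp_force: 0.0
```

```bash
python3 look.py
```

```text
3.7667 [ 0.54474599 -0.03482111  0.09057871] [-0.1721645   0.0122719  -0.19146204]
rim near wall tool x 0.0164 y range [-0.044   0.0426] 12507
226 [ 0.019  0.001 -0.03 ]
229 [ 0.018  0.001 -0.03 ]
232 [ 0.017  0.001 -0.032]
235 [ 0.01   0.001 -0.019]
238 [ 0.011  0.001 -0.023]
241 [ 0.011  0.001 -0.026]
rail [[ 0.027  0.005 -0.006]
 [ 0.022  0.005 -0.025]]
```

apply_moves(
  targets=[
    [[-0.005, 0.06, 0, 0, -1], [-0.005, 0.06, 0, 0, -1], [-0.01, 0.1, 0, 0, -1], [-0.01, 0.12, 0, 0, -1], [-0.01, 0.12, 0, 0, -1], [-0.01, 0.12, 0, 0, -1], [-0.01, 0.12, 0, 0, -1], [-0.01, 0.12, 0, 0, -1]],
  ],
)

```text
clock: 4.48
eef_pos: [0.542, -0.0051, 0.0904]
tool_rot: [0.68, 0.733, -0.002, 0.002]
ft_force: [-1.0, -6.2, 1.1]
grip_width: -0.0002
grasp_force: 3.2
```

apply_moves(
  targets=[
    [[-0.01, 0.12, 0, 0, -1], [-0.01, 0.12, 0, 0, -1], [-0.01, 0.12, 0, 0, -1], [-0.01, 0.12, 0, 0, -1], [-0.01, 0.12, 0, 0, -1], [-0.01, 0.12, 0, 0, -1], [-0.01, 0.1, 0, 0, -1], [0, 0.05, 0, 0, -1]],
  ],
)

```text
clock: 5.15
eef_pos: [0.5388, 0.0306, 0.0904]
tool_rot: [0.68, 0.734, -0.001, 0.001]
ft_force: [-0.7, -5.3, 1.9]
grip_width: 0.0001
grasp_force: 2.2
```

```bash
python3 look.py
```

```text
5.15 [0.53882614 0.03063922 0.09038387] [-0.68895786 -5.29367801  1.85599874]
rim near wall tool x 0.0114 y range [-0.0442  0.0425] 12951
226 [ 0.017  0.001 -0.024]
229 [ 0.017  0.001 -0.027]
232 [ 0.016  0.001 -0.028]
235 [ 0.014  0.001 -0.028]
238 [ 0.014  0.001 -0.031]
241 [ 0.013  0.001 -0.03 ]
rail [[ 0.033  0.005 -0.028]
 [ 0.017  0.005 -0.011]]
```

apply_moves(
  targets=[
    [[-0.005, 0.06, 0, 0, -1], [-0.005, 0.06, 0, 0, -1], [-0.005, 0.06, 0, 0, -1], [-0.005, 0.06, 0, 0, -1], [-0.005, 0.06, 0, 0, -1], [-0.005, 0.06, 0, 0, -1], [-0.005, 0.06, 0, 0, -1], [-0.005, 0.06, 0, 0, -1]],
  ],
)

```text
clock: 5.87
eef_pos: [0.5373, 0.0508, 0.0903]
tool_rot: [0.679, 0.734, -0.0, 0.0]
ft_force: [-1.5, -5.4, 1.2]
grip_width: 0.0002
grasp_force: 2.8
```

apply_moves(
  targets=[
    [[0, 0.03, 0, 0, -1], [0, 0.03, 0, 0, -1], [0, 0, 0, 0, -1]],
  ],
)

```text
clock: 6.12
eef_pos: [0.5378, 0.0546, 0.0903]
tool_rot: [0.679, 0.734, 0.001, -0.001]
ft_force: [0.6, 0.2, -0.4]
grip_width: -0.0003
grasp_force: 0.0
```

```bash
python3 look.py | head -2; python3 look.py | head -2
```

```text
6.1167 [0.53777708 0.0546262  0.09026066] [ 0.60785054  0.22654861 -0.36309708]
rim near wall tool x 0.0161 y range [-0.0451  0.0415] 12508
6.1667 [0.53785019 0.05436104 0.09029438] [ 0.8010504  -0.11803778  0.42150382]
rim near wall tool x 0.0166 y range [-0.0452  0.0415] 12536
```

apply_moves(
  targets=[
    [[0.02, -0.2, 0, 0, -1], [0.04, -0.5, 0, 0, -1], [0.04, -0.5, 0, 0, -1], [0, 0, 0.7, 0, -1], [0, 0, 0.9, 0, -1], [0, 0, 0.9, 0, -1], [0, 0, 0.9, 0, -1], [0, -0.5, 0.6, 0, -1]],
  ],
)

```text
clock: 6.88
eef_pos: [0.5427, -0.013, 0.2542]
tool_rot: [0.678, 0.735, 0.002, 0.001]
ft_force: [1.0, -0.9, 0.6]
grip_width: -0.0002
grasp_force: 0.0
```

apply_moves(
  targets=[
    [[0, -0.9, 0, 0, -1], [0, -0.9, 0, 0, -1], [0, -0.9, 0, 0, -1], [0, -0.9, 0, 0, -1], [0, -0.5, 0, 0, -1], [0, 0, 0, 0, -1], [0, 0, 0, 0, -1]],
  ],
)

```text
clock: 7.47
eef_pos: [0.5412, -0.1802, 0.25]
tool_rot: [0.68, 0.733, 0.0, -0.0]
ft_force: [-0.5, 1.2, -0.6]
grip_width: -0.0001
grasp_force: 0.0
```

Run:
```python
from h import *
mid=np.array([.5353,.0324]);u=np.array([-.088,.9961])
o=get_obs();print(o["clock"],o["eef_pos"],o["ft_force"])
c=imaging.get_calibration("top");p,d=imaging.camera("top")
hsv=cv2.cvtColor(p,cv2.COLOR_BGR2HSV)
m=cv2.inRange(hsv,(100,130,60),(130,255,255)); m[:,:200]=0;m[:160]=0;m[220:]=0;m[:,330:]=0
m=cv2.morphologyEx(m,cv2.MORPH_CLOSE,np.ones((3,3)))
ct=max(cv2.findContours(m,0,2)[0],key=cv2.contourArea)
w=plane(c,cv2.boxPoints(cv2.minAreaRect(ct)),.121).mean(0)[:2];print("dish",w,"rack y",(w-mid)@u)
cv2.imwrite("pics/t2.png",cv2.resize(p[105:255,180:400],None,fx=3.5,fy=3.5,interpolation=cv2.INTER_CUBIC))
```

```text
7.4667 [ 0.54118623 -0.1801506   0.24996226] [-0.52494755  1.16636107 -0.56317004]
dish [0.52665496 0.13266424] rack y 0.10063397712738324
```

View pics/t2.png

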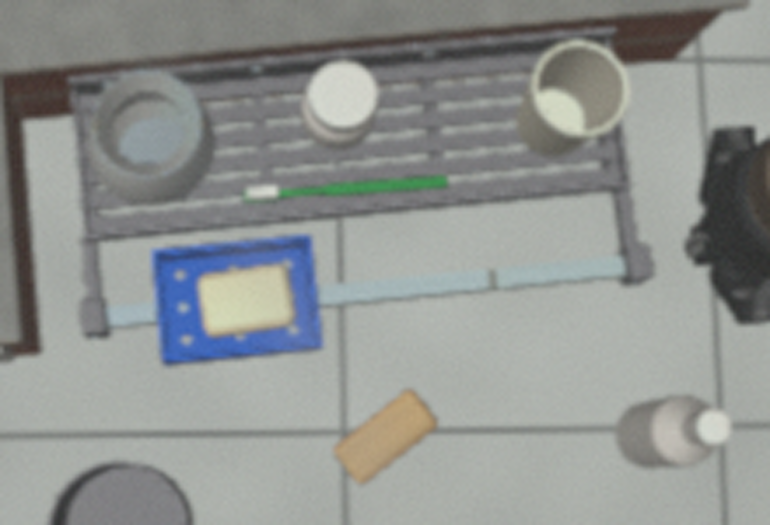

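The top view shows the dish at crop (237,300) by the left socket, soap lying in it, and nothing else moved. It measures about 4 mm short of the stop's centre, which is near the measuring error. I'll check it against the right notch in a single wrist frame.

apply_moves(
  targets=[
    [[0.04, 0.8, 0, 0, -1], [0, 0.8, 0, 0, -1], [0, 0.8, -0.2, 0, -1], [0, 0.8, -0.2, 0, -1], [0, 0, -0.2, 0, -1], [0, 0, 0, 0, -1], [0, 0, 0, 0, -1]],
  ],
)

```text
clock: 8.1
eef_pos: [0.5426, -0.0496, 0.2261]
tool_rot: [0.678, 0.735, -0.0, -0.0]
ft_force: [0.2, -1.0, -0.1]
grip_width: 0.0
grasp_force: 0.0
```

```bash
python3 look.py|head -2; python3 -c "
import cv2;p=cv2.imread('pics/w_last.png');cv2.imwrite('pics/w3.png',cv2.resize(p[0:240,150:400],None,fx=2.5,fy=2.5,interpolation=cv2.INTER_CUBIC))"
```

```text
8.1 [ 0.54264418 -0.04958689  0.22610976] [ 0.18892369 -0.98878814 -0.12134458]
rim near wall tool x 0.1197 y range [-0.0406  0.045 ] 1405
```

View pics/w3.png

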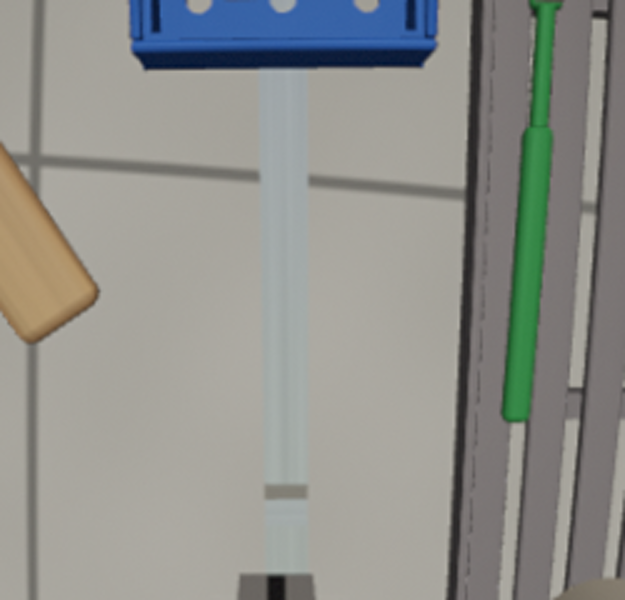

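The crop shows the V notch has a dark +y half (rows 485–498) and a light half (rows 498–512). I had taken only the dark half as the stop, about 4 mm off. With that corrected the dish is at about y = 103–105 mm, and it jumped ahead of the finger by itself while the push fell to nothing, so it is seated. The hand is clear of everything.

```bash
python3 -c "
from workcell import order;print(order.job_done())"
```

```text
the job is handed in; nothing more can be done
None
```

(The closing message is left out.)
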